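Clip and discharge the carbon cells

ROBOT

A 6-joint arm with a two-finger parallel gripper is mounted at the origin on the work surface. World frame = base frame: x ahead of the robot, y to its left, z up, the work surface at z = 0. Lengths are in mm, angles in rad, forces in N, time in s.
With the tool pointing down it reaches from about 275 to 775 mm from the base axis. Payload 14.6 kg.
Tool frame: the origin (TCP) lies midway between the tips of the shut fingers; the grasp point (between the pads) lies 19 mm behind it (grip_depth is the z of the grasp point in the tool frame, in mm); z points along the fingers, y is the direction in which the jaws open and shut (so a half turn about z gives the same grasp; the last joint's range is limited). The gripper opens to 85 mm and grips with 20 to 120 N. Pads are 22 mm wide; open, the fingers measure 114 mm over their backs; the gripper's body (76 mm by 85 mm) begins 54 mm behind the grasp point. The pads swing forward as they close: fully open they stand 13 mm farther back than shut.
Start: joints at [-0.155, 0.263, -0.048, 1.259, 0, 1.415], TCP at [525.003, -0.006, 231.278] pointing down, gripper open.
Joint ranges: [-2.65, 2.65], [-0.89, 1.7], [-1.18, 1.37], [-2.13, 2.11], [-1.35, 1.29], [-3.14, 3.14]. Speed limits (rad/s): [1.89, 1.89, 2.57, 2.79, 3.14, 3.14].

INTERFACE

Orientations are given as a 3x3 rotation matrix whose columns are the frame's x, y, z axes.
In Python, from workcell import * gives the robot as it stands.
- The arm moves only by the tool carry_out, never from a script. Its argument "moves" is one flat list of numbers, 7 for each row, row after row: the turn, a rotation vector about the world's x, y, z in degrees, then the shift along the world's x, y, z in cm, then the opening, from 0 (shut) to 1 (fully open). In form: [rx, ry, rz, dx, dy, dz, hand, rx, ry, rz, dx, dy, dz, hand, ...]. A call has 1 to 12 rows; each row is the pose to reach, as a shift and turn from the pose commanded when the call began; what a row does not reach only later rows make up. A row lasts 1/10 s, in which the tool goes at most 50 mm and 8.59 degrees, less where a joint would pass 70% of its speed; a pose out of reach is approached as far as the arm can. A call with a gripper value outside its range is refused whole. The fingers move at their own pace and stop on an object; "force" is the grip in N (left out, the last holds). Time passes only in rows, so rows that repeat a pose let the fingers close. It gives the time, the measured TCP pose, the force and the opening at its end, in the units of the state.
- read_state(): the state, without advancing time (a new reading comes with each control period).
- camera(name): name is "scene" or "side" or "wrist"; returns a dict with "color" (480x640x3 uint8, red, green, blue), "fovy" (degrees; the focal length in pixels is half the picture's height over the tangent of half this angle, whatever the lens; pixels are square), "cx", "cy" (the principal point, pixels), "k1" (the pictures are not rectified: a ray, as slopes to the right and down, at radius r is drawn at 1 + k1 r^2 times it, then the intrinsics apply), "T" (4x4, takes a point from camera to world coordinates); the wrist camera has in their place "mount" (4x4, takes a point from camera to tool coordinates, whose origin is the TCP and whose axes are the flange's). Camera axes: x right, y down, z forward; pixel columns grow to the right and rows downward; lengths in mm; the calibration is good to about 2 mm. A picture is of the moment at which its call begins: read the wrist's pose just before it. There is no depth.
- close_job(): hands the job in, once; it reports no verdict.
The state is a dict: "time_s": time; "joint_positions": joint angles; "joint_vel": joint speeds; "joint_torque": joint torques, N m; "position": TCP position; "tool_rot": TCP orientation; "force": force on the tool from outside, world axes, zero at the start; "ft_torque": the same for the moment, N m; "opening": finger opening in mm.
Only numpy, scipy, OpenCV 4.12 (cv2) and the standard library are available. Lean on these libraries where they do the work, as an engineer would, in place of code of your own. Each camera call takes 0.05 s, during which the arm holds its last target. There are 200 camera calls.

TASK

Push one copper grounding clip down over the middle of every carbon cell in the cradle until its sprung arms snap in under the cell and it sits fully home, the cells staying in their slots. When all are clipped, start the discharge: with the brown bakelite guard lifted off the key box, press the keys fully down one at a time, letting each spring back: yellow, then blue, then green. At the end the guard must be back in place flat over the three keys; leave spare clips on the worktop and do not shove the laptop pack or the jar about.

Things in the scene. Friction and masses are not known exactly. Their poses are not given: they have to be found in the camera images.
- cradle: Fixed green and grey discharge cradle, base 100 x 325 mm, five V slots along its y axis (y = -124, -62, 0, 62, 124 mm). A cell lies in a slot along x, carried only near its ends by V blocks at x = +-33 mm (10 mm wide in x, 40 mm in y); its middle 56 mm is free all round. A stop 38 mm high closes the slots at each end. Origin: centre of the underside, on the worktop.
- cell0: Dark carbon cell with a brass cap, a plain round cylinder 32 mm in diameter and 80 mm long, 120 g, lying in one of the cradle's slots (three or four of the five cells are there; an absent one reads None). Origin: middle of its axis, 42 mm above the worktop in a slot; x along the cylinder. It may roll about x.
- cell1: Dark carbon cell with a brass cap, a plain round cylinder 32 mm in diameter and 80 mm long, 120 g, lying in one of the cradle's slots (three or four of the five cells are there; an absent one reads None). Origin: middle of its axis, 42 mm above the worktop in a slot; x along the cylinder. It may roll about x.
- cell2: Dark carbon cell with a brass cap, a plain round cylinder 32 mm in diameter and 80 mm long, 120 g, lying in one of the cradle's slots (three or four of the five cells are there; an absent one reads None). Origin: middle of its axis, 42 mm above the worktop in a slot; x along the cylinder. It may roll about x.
- cell3: Dark carbon cell with a brass cap, a plain round cylinder 32 mm in diameter and 80 mm long, 120 g, lying in one of the cradle's slots (three or four of the five cells are there; an absent one reads None). Origin: middle of its axis, 42 mm above the worktop in a slot; x along the cylinder. It may roll about x.
- cell4: Dark carbon cell with a brass cap, a plain round cylinder 32 mm in diameter and 80 mm long, 120 g, lying in one of the cradle's slots (three or four of the five cells are there; an absent one reads None). Origin: middle of its axis, 42 mm above the worktop in a slot; x along the cylinder. It may roll about x.
- clip0: Loose copper grounding clip, 75 g, five alike (one or two stay spare), standing on its feet. Origin: on the worktop midway between the feet; z up, x along the cell it will clasp (either way round). Blue grip on top: 14 mm thick in x, 28 mm in y, from z = 45.5 to 80 mm. Below it a copper bridge 30 mm in x, 43 mm in y, underside at z = 41 mm. For its arms see clip1, for fitting it see clip2.
- clip1: Copper grounding clip as clip0. Two sprung arms, 30 mm wide in x, hang from the bridge at y = +-19.5 mm, pinch in to a 23 mm gap at z = 12.6 mm, and flare out to feet 36 mm apart inside and 46 mm outside at z = 0.
- clip2: Copper grounding clip as clip0. Pushed straight down over a cell, 5 to 20 N spreads the arms; they snap in under the cell and the bridge rests on it. Fully home, the cell's axis is at y = 0, z = 25 mm in the clip's frame, with the clip at the middle of the cell's length.
- clip3: Copper grounding clip as clip0; see there.
- clip4: Copper grounding clip as clip0; see there.
- keybox: Fixed grey key box 80 x 190 x 45 mm with three spring keys in a row along its y axis, 55 mm apart, at x = -8 mm, in any order of colour, under the bakelite guard at first. Origin: centre of its underside. The worktop within 150 mm beyond it (+x), right of the cradle, is clear.
- key_yellow_top (a point): Centre of the top face of the yellow key: a round push key 28 mm in diameter in a black round housing 44 mm wide, its top about 67 mm above the worktop when up; pressed straight down, travel 6 mm, about 5 N to go fully down.
- key_yellow (a joint): How far the yellow key is pressed: 0 up, 0.006 m fully down; it springs back up.
- key_blue_top (a point): Centre of the top face of the blue key: a round push key 28 mm in diameter in a black round housing 44 mm wide, its top about 67 mm above the worktop when up; pressed straight down, travel 6 mm, about 5 N to go fully down.
- key_blue (a joint): How far the blue key is pressed: 0 up, 0.006 m fully down; it springs back up.
- key_green_top (a point): Centre of the top face of the green key: a round push key 28 mm in diameter in a black round housing 44 mm wide, its top about 67 mm above the worktop when up; pressed straight down, travel 6 mm, about 5 N to go fully down.
- key_green (a joint): How far the green key is pressed: 0 up, 0.006 m fully down; it springs back up.
- laptop_pack: Bystander: grey plastic laptop pack 205 x 50 x 20 mm lying on the worktop. Origin: centre of its underside.
- guard: Loose brown bakelite guard, 150 g, at first over the three keys on the key box: a hood open below, 60 mm in x, 174 mm in y, 32 mm high, walls 3.5 mm (inside 53 x 170 x 28 mm), with a grip on top 14 mm thick in x, 40 mm in y, from z = 32 to 60 mm. Origin: centre of its open underside. In place its rim lies on the box's top, origin at x = -8, y = 0, z = 45 mm of the key box, either way round.
- jar: Bystander: closed amber jar, 56 mm in diameter and 75 mm high, standing on the worktop. Origin: centre of its underside.

How it is judged (in metres and radians):
On the way, in this order (a step that is already met when the one before it is completed fails the run):
1. every cell in the cradle has a clip snapped fully home over its middle (((z of cell0 in the frame of clip0 between 0.021 and 0.0285 m and y of cell0 in the frame of clip0 between -0.004 and 0.004 m and x of cell0 in the frame of clip0 between -0.011 and 0.011 m and angle between the x axis of cell0 and the x axis of clip0, either way round below 0.15 rad) or (z of cell0 in the frame of clip1 between 0.021 and 0.0285 m and y of cell0 in the frame of clip1 between -0.004 and 0.004 m and x of cell0 in the frame of clip1 between -0.011 and 0.011 m and angle between the x axis of cell0 and the x axis of clip1, either way round below 0.15 rad) or (z of cell0 in the frame of clip2 between 0.021 and 0.0285 m and y of cell0 in the frame of clip2 between -0.004 and 0.004 m and x of cell0 in the frame of clip2 between -0.011 and 0.011 m and angle between the x axis of cell0 and the x axis of clip2, either way round below 0.15 rad) or (z of cell0 in the frame of clip3 between 0.021 and 0.0285 m and y of cell0 in the frame of clip3 between -0.004 and 0.004 m and x of cell0 in the frame of clip3 between -0.011 and 0.011 m and angle between the x axis of cell0 and the x axis of clip3, either way round below 0.15 rad) or (z of cell0 in the frame of clip4 between 0.021 and 0.0285 m and y of cell0 in the frame of clip4 between -0.004 and 0.004 m and x of cell0 in the frame of clip4 between -0.011 and 0.011 m and angle between the x axis of cell0 and the x axis of clip4, either way round below 0.15 rad)) and ((z of cell1 in the frame of clip0 between 0.021 and 0.0285 m and y of cell1 in the frame of clip0 between -0.004 and 0.004 m and x of cell1 in the frame of clip0 between -0.011 and 0.011 m and angle between the x axis of cell1 and the x axis of clip0, either way round below 0.15 rad) or (z of cell1 in the frame of clip1 between 0.021 and 0.0285 m and y of cell1 in the frame of clip1 between -0.004 and 0.004 m and x of cell1 in the frame of clip1 between -0.011 and 0.011 m and angle between the x axis of cell1 and the x axis of clip1, either way round below 0.15 rad) or (z of cell1 in the frame of clip2 between 0.021 and 0.0285 m and y of cell1 in the frame of clip2 between -0.004 and 0.004 m and x of cell1 in the frame of clip2 between -0.011 and 0.011 m and angle between the x axis of cell1 and the x axis of clip2, either way round below 0.15 rad) or (z of cell1 in the frame of clip3 between 0.021 and 0.0285 m and y of cell1 in the frame of clip3 between -0.004 and 0.004 m and x of cell1 in the frame of clip3 between -0.011 and 0.011 m and angle between the x axis of cell1 and the x axis of clip3, either way round below 0.15 rad) or (z of cell1 in the frame of clip4 between 0.021 and 0.0285 m and y of cell1 in the frame of clip4 between -0.004 and 0.004 m and x of cell1 in the frame of clip4 between -0.011 and 0.011 m and angle between the x axis of cell1 and the x axis of clip4, either way round below 0.15 rad)) and ((z of cell2 in the frame of clip0 between 0.021 and 0.0285 m and y of cell2 in the frame of clip0 between -0.004 and 0.004 m and x of cell2 in the frame of clip0 between -0.011 and 0.011 m and angle between the x axis of cell2 and the x axis of clip0, either way round below 0.15 rad) or (z of cell2 in the frame of clip1 between 0.021 and 0.0285 m and y of cell2 in the frame of clip1 between -0.004 and 0.004 m and x of cell2 in the frame of clip1 between -0.011 and 0.011 m and angle between the x axis of cell2 and the x axis of clip1, either way round below 0.15 rad) or (z of cell2 in the frame of clip2 between 0.021 and 0.0285 m and y of cell2 in the frame of clip2 between -0.004 and 0.004 m and x of cell2 in the frame of clip2 between -0.011 and 0.011 m and angle between the x axis of cell2 and the x axis of clip2, either way round below 0.15 rad) or (z of cell2 in the frame of clip3 between 0.021 and 0.0285 m and y of cell2 in the frame of clip3 between -0.004 and 0.004 m and x of cell2 in the frame of clip3 between -0.011 and 0.011 m and angle between the x axis of cell2 and the x axis of clip3, either way round below 0.15 rad) or (z of cell2 in the frame of clip4 between 0.021 and 0.0285 m and y of cell2 in the frame of clip4 between -0.004 and 0.004 m and x of cell2 in the frame of clip4 between -0.011 and 0.011 m and angle between the x axis of cell2 and the x axis of clip4, either way round below 0.15 rad)) and ((z of cell3 in the frame of clip0 between 0.021 and 0.0285 m and y of cell3 in the frame of clip0 between -0.004 and 0.004 m and x of cell3 in the frame of clip0 between -0.011 and 0.011 m and angle between the x axis of cell3 and the x axis of clip0, either way round below 0.15 rad) or (z of cell3 in the frame of clip1 between 0.021 and 0.0285 m and y of cell3 in the frame of clip1 between -0.004 and 0.004 m and x of cell3 in the frame of clip1 between -0.011 and 0.011 m and angle between the x axis of cell3 and the x axis of clip1, either way round below 0.15 rad) or (z of cell3 in the frame of clip2 between 0.021 and 0.0285 m and y of cell3 in the frame of clip2 between -0.004 and 0.004 m and x of cell3 in the frame of clip2 between -0.011 and 0.011 m and angle between the x axis of cell3 and the x axis of clip2, either way round below 0.15 rad) or (z of cell3 in the frame of clip3 between 0.021 and 0.0285 m and y of cell3 in the frame of clip3 between -0.004 and 0.004 m and x of cell3 in the frame of clip3 between -0.011 and 0.011 m and angle between the x axis of cell3 and the x axis of clip3, either way round below 0.15 rad) or (z of cell3 in the frame of clip4 between 0.021 and 0.0285 m and y of cell3 in the frame of clip4 between -0.004 and 0.004 m and x of cell3 in the frame of clip4 between -0.011 and 0.011 m and angle between the x axis of cell3 and the x axis of clip4, either way round below 0.15 rad)) and ((z of cell4 in the frame of clip0 between 0.021 and 0.0285 m and y of cell4 in the frame of clip0 between -0.004 and 0.004 m and x of cell4 in the frame of clip0 between -0.011 and 0.011 m and angle between the x axis of cell4 and the x axis of clip0, either way round below 0.15 rad) or (z of cell4 in the frame of clip1 between 0.021 and 0.0285 m and y of cell4 in the frame of clip1 between -0.004 and 0.004 m and x of cell4 in the frame of clip1 between -0.011 and 0.011 m and angle between the x axis of cell4 and the x axis of clip1, either way round below 0.15 rad) or (z of cell4 in the frame of clip2 between 0.021 and 0.0285 m and y of cell4 in the frame of clip2 between -0.004 and 0.004 m and x of cell4 in the frame of clip2 between -0.011 and 0.011 m and angle between the x axis of cell4 and the x axis of clip2, either way round below 0.15 rad) or (z of cell4 in the frame of clip3 between 0.021 and 0.0285 m and y of cell4 in the frame of clip3 between -0.004 and 0.004 m and x of cell4 in the frame of clip3 between -0.011 and 0.011 m and angle between the x axis of cell4 and the x axis of clip3, either way round below 0.15 rad) or (z of cell4 in the frame of clip4 between 0.021 and 0.0285 m and y of cell4 in the frame of clip4 between -0.004 and 0.004 m and x of cell4 in the frame of clip4 between -0.011 and 0.011 m and angle between the x axis of cell4 and the x axis of clip4, either way round below 0.15 rad)) and z of cell0 in the frame of cradle between 0.036 and 0.048 m and x of cell0 in the frame of cradle between -0.012 and 0.012 m and y of cell0 in the frame of cradle between -0.14 and 0.14 m and z of cell1 in the frame of cradle between 0.036 and 0.048 m and x of cell1 in the frame of cradle between -0.012 and 0.012 m and y of cell1 in the frame of cradle between -0.14 and 0.14 m and z of cell2 in the frame of cradle between 0.036 and 0.048 m and x of cell2 in the frame of cradle between -0.012 and 0.012 m and y of cell2 in the frame of cradle between -0.14 and 0.14 m and z of cell3 in the frame of cradle between 0.036 and 0.048 m and x of cell3 in the frame of cradle between -0.012 and 0.012 m and y of cell3 in the frame of cradle between -0.14 and 0.14 m and z of cell4 in the frame of cradle between 0.036 and 0.048 m and x of cell4 in the frame of cradle between -0.012 and 0.012 m and y of cell4 in the frame of cradle between -0.14 and 0.14 m), for 0.2 s.
2. the yellow key is pressed fully down, the other keys up (value of joint key_yellow above 0.0045 m and value of joint each of key_blue, key_green below 0.0015 m), for 0.05 s.
3. the blue key is pressed fully down, the other keys up (value of joint key_blue above 0.0045 m and value of joint each of key_yellow, key_green below 0.0015 m), for 0.05 s.
4. the green key is pressed fully down, the other keys up (value of joint key_green above 0.0045 m and value of joint each of key_yellow, key_blue below 0.0015 m), for 0.05 s.
5. the bakelite guard is back in place over the keys (x of guard in the frame of keybox between -0.016 and 0 m and y of guard in the frame of keybox between -0.01 and 0.01 m and z of guard in the frame of keybox between 0.042 and 0.048 m and angle between guard's own z axis and vertical below 0.06 rad), for 0.2 s.
At the end, for the whole second after the job is handed in: Every cell lies at rest in its slot with a clip home over it (bridge on the cell within 3.5 mm, centred across it within 4 mm, within 11 mm of mid-length, in line within 0.15 rad); the keys are up (within 1.5 mm); the guard lies flat over them (rim down within 3 mm, centred within 8 mm) (all of step 1 and all of step 5 and value of joint each of key_yellow, key_blue, key_green below 0.0015 m and linear speed of each of cell0, cell1, cell2, cell3, cell4 below 0.02 m/s); the robot touches nothing.
It fails at once if the laptop pack is pushed more than 40 mm from its place (distance of laptop_pack from where it was at the start of the episode above 0.04 m).
It fails at once if the jar is pushed more than 40 mm from its place (distance of jar from where it was at the start of the episode above 0.04 m).
It fails at once if two keys are pressed at the same time (value of joint each of key_yellow, key_blue above 0.003 m or value of joint each of key_yellow, key_green above 0.003 m or value of joint each of key_blue, key_green above 0.003 m).
Of cell0, cell1, cell2, cell3, cell4 only 3 to 4 are there at a start; the rules pass over those that are not, and their reading is None.
At some moment in a run one of clip0, clip1, clip2, clip3, clip4 may be knocked a few centimetres aside while the robot is not near it.
It also fails if it takes over 210 s, if anything falls off the work surface, if the arm or the gripper's body presses on something with over 40 N, if the wrist force passes 120 N, or if a joint passes its speed limit or range.

## Working session

There is one attempt and no reset: what is moved stays moved. The work goes in short steps, Python scripts to look and compute and a tool call to move; the robot and the scene stay as the last step left them, time stands still between calls to the robot, and variables do not carry over. Pictures are saved under pics/ and viewed, about 12 in all and at most 16, crops included, and the job is handed in when it is done.

Besides the shell and the picture viewer there is one more tool, called after ">>>" as a command line: name --argument value ..., lists and objects as JSON in quotes. carry_out: Moves the arm, as the interface text tells. Its arguments: {"type":"object","properties":{"moves":{"type":"array","items":{"type":"number"}},"force":{"type":"number"}},"required":["moves"]}

```bash
ls; mkdir -p pics
python3 - <<'E'
from workcell import *
import cv2,numpy as np
s=read_state();print(s)
for n in("scene","side","wrist"):
    c=camera(n);cv2.imwrite(f"pics/{n}0.png",c["color"][:,:,::-1])
    np.savez(f"{n}0.npz",**c)
    print(n,{k:v for k,v in c.items() if k!="color"})
E
```

```text
pics
{'time_s': 0.0, 'joint_positions': array([-1.55301735e-01,  2.63505244e-01, -4.89234677e-02,  1.25940793e+00,
       -1.05461158e-05,  1.41547757e+00]), 'joint_vel': array([-0.00036067, -0.00022824,  0.00028219,  0.00049815,  0.00099821,
        0.00139488]), 'joint_torque': array([ 6.28219332e-04, -6.37613010e+01,  3.84567368e+01,  1.37825581e-02,
        8.02127857e-07, -5.80562346e-05]), 'position': array([5.24726401e+02, 3.36536894e-02, 2.30839210e+02]), 'tool_rot': array([[-1.69473382e-05,  9.99999470e-01, -1.02942585e-03],
       [ 9.99999989e-01,  1.71022703e-05,  1.50494852e-04],
       [ 1.50512377e-04, -1.02942329e-03, -9.99999459e-01]]), 'force': array([-0.94987085, -0.6838802 ,  0.37456815]), 'ft_torque': array([-0.01597886, -0.0195405 ,  0.0082533 ]), 'opening': 85.42807391086036}
scene {'fovy': 50.37709310797198, 'cx': 318.82016751920565, 'cy': 237.7019563452397, 'k1': -0.12300439443365269, 'T': array([[ 6.87277820e-01,  4.84964223e-01, -5.40794694e-01,
         1.05390174e+03],
       [ 7.26322222e-01, -4.48289196e-01,  5.21049735e-01,
        -4.75976686e+02],
  
[... 395 characters left out ...]
02, -6.98459429e-01,  7.12287386e-01,
        -8.73497651e+02],
       [-2.04346809e-02, -7.12859908e-01, -7.01008685e-01,
         9.61993139e+02],
       [ 0.00000000e+00,  0.00000000e+00,  0.00000000e+00,
         1.00000000e+00]])}
wrist {'fovy': 69.27670102646843, 'cx': 317.81138256939005, 'cy': 237.24366264226177, 'k1': -0.06707838547505643, 'mount': array([[-6.19165604e-04, -9.45832816e-01, -3.24653509e-01,
         8.36180955e+01],
       [ 9.99999740e-01, -7.05500565e-04,  1.48220000e-04,
        -4.56754375e-01],
       [-3.69234574e-04, -3.24653333e-01,  9.45833007e-01,
        -1.41510718e+02],
       [ 0.00000000e+00,  0.00000000e+00,  0.00000000e+00,
         1.00000000e+00]])}
```

View pics/scene0.png

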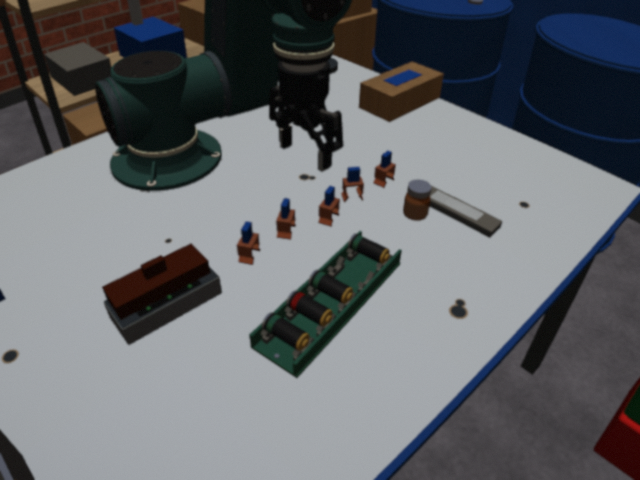

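View pics/side0.png

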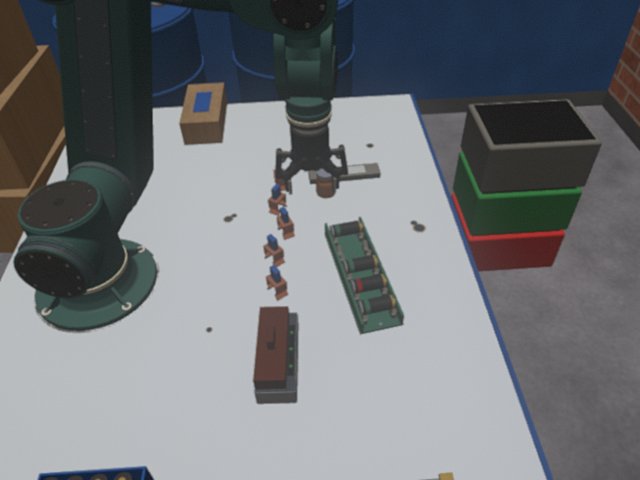

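```bash
cat > h.py <<'E'
from workcell import *
import cv2,numpy as np
np.set_printoptions(precision=1,suppress=True)
def snap(name,png=None):
    s=read_state(); c=camera(name)
    if name=="wrist":
        T=np.eye(4);T[:3,:3]=s["tool_rot"];T[:3,3]=s["position"];c["T"]=T@c["mount"]
    if png: cv2.imwrite(f"pics/{png}.png",c["color"][:,:,::-1])
    return c
def K(c):
    f=240/np.tan(np.radians(c["fovy"]/2)); return np.array([[f,0,c["cx"]],[0,f,c["cy"]],[0,0,1]])
def D(c): return np.array([float(c["k1"]),0,0,0])
def toplane(c,px,z):
    px=np.asarray(px,float).reshape(-1,1,2)
    r=cv2.undistortPoints(px,K(c),D(c)).reshape(-1,2)
    d=np.c_[r,np.ones(len(r))]@c["T"][:3,:3].T; o=c["T"][:3,3]
    return o+d*((z-o[2])/d[:,2])[:,None]
def proj(c,P):
    Ti=np.linalg.inv(c["T"]); p=np.asarray(P,float).reshape(-1,3)@Ti[:3,:3].T+Ti[:3,3]
    return cv2.projectPoints(p,np.zeros(3),np.zeros(3),K(c),D(c))[0].reshape(-1,2)
def rectify(c,z,x0,x1,y0,y1,s=2.):
    """top-down picture of the plane z: row grows with -x, col with -y, s px/mm"""
    xs=np.arange(x1,x0,-1/s); ys=np.arange(y1,y0,-1/s); X,Y=np.meshgrid(xs,ys,indexing="ij")
    p=proj(c,np.stack([X,Y,0*X+z],-1)).astype(np.float32).reshape(*X.shape,2)
    return cv2.remap(c["color"],p[...,0],p[...,1],cv2.INTER_LINEAR)
def blobs(mask,amin):
    n,l,st,ce=cv2.connectedComponentsWithStats(mask.astype(np.uint8)); 
    return [(st[i,4],ce[i],l==i) for i in range(1,n) if st[i,4]>amin]
def blue(c):
    h=cv2.cvtColor(c["color"],cv2.COLOR_RGB2HSV); return (h[...,0]>100)&(h[...,0]<125)&(h[...,1]>130)&(h[...,2]>50)
E
python3 - <<'E'
from h import *
for n in("scene","side"):
    c=dict(np.load(f"{n}0.npz"));
    for a,ce,m in blobs(blue(c),30):
        P=toplane(c,ce,63)[0]
        if 250<P[0]<800 and abs(P[1])<400: print(n,a,ce,P)
c=dict(np.load("scene0.npz"))
print("guard grip top",toplane(c,[[143,266],[166,259]],105)) 
print("cradle corners top of stops",toplane(c,[[252,335],[360,235],[296,362],[400,252]],38))
print("cells axis",toplane(c,[[288,332],[311,308],[333,287],[370,249]],50))
print("jar",toplane(c,[[418,186]],75))
E
```

```text
scene 34 [353.1 169.2] [422.7 234.9  63. ]
scene 40 [329.5 190.1] [443.4 141.3  63. ]
scene 47 [285.1 202.9] [414.   44.2  63. ]
scene 55 [246.1 226.9] [420.5 -59.7  63. ]
guard grip top [[ 426.1 -274.8  105. ]
 [ 437.7 -237.4  105. ]]
cradle corners top of stops [[ 616.3 -200.2   38. ]
 [ 566.4  105.6   38. ]
 [ 703.  -182.8   38. ]
 [ 651.7  125.6   38. ]]
cells axis [[ 658.3 -159.7   50. ]
 [ 646.3  -99.    50. ]
 [ 637.2  -39.    50. ]
 [ 615.4   79.6   50. ]]
jar [[569.7 276.9  75. ]]
```

View pics/wrist0.png

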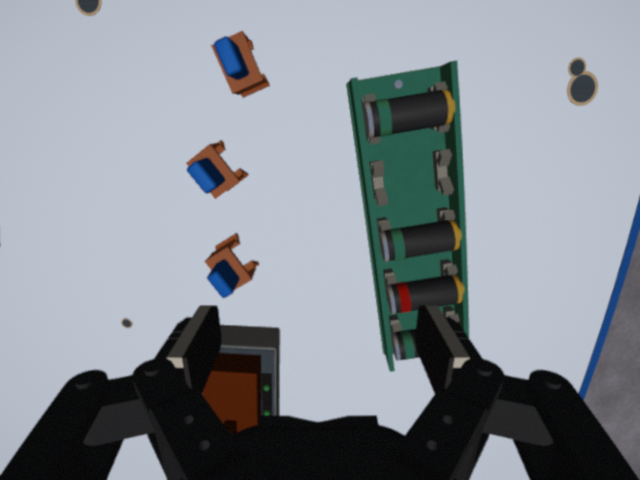

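```bash
cat >> h.py <<'E'
def grips(c,z=80,amin=30):
    """blue grip tops: brighter face of each blue blob, as (centre, long-axis angle deg in world, w,h)"""
    out=[]; hsv=cv2.cvtColor(c["color"],cv2.COLOR_RGB2HSV)
    for a,ce,m in blobs(blue(c),amin):
        v=hsv[...,2][m]; t,_=cv2.threshold(v.reshape(-1,1),0,255,cv2.THRESH_OTSU)
        mm=(m&(hsv[...,2]>t)).astype(np.uint8)
        bl=max(blobs(mm,5),key=lambda b:b[0])[2]
        co,_=cv2.findContours(bl.astype(np.uint8),cv2.RETR_EXTERNAL,cv2.CHAIN_APPROX_NONE)
        w=toplane(c,co[0].reshape(-1,2),z)[:,:2].astype(np.float32)
        (x,y),(a1,a2),an=cv2.minAreaRect(w)
        if a1<a2: an+=90
        out.append((round(x,1),round(y,1),round((an+90)%180-90,1),round(max(a1,a2),1),round(min(a1,a2),1),int(t),int(v.min()),int(v.max()),ce.round()))
    return out
E
python3 - <<'E'
from h import *
c=dict(np.load("wrist0.npz")); T=np.eye(4);T[:3,:3]=[[0,1,-.001],[1,0,0],[0,-.001,-1]];T[:3,3]=[524.7,0,230.8]; c["T"]=T@c["mount"]
for g in grips(c): print(g)
print("cradle corners",toplane(c,[[348,82],[457,63],[391,370]],38))
print("slot cells axis ends z=58 top", toplane(c,[[409,115],[422,240],[427,293]],58))
g=[(348,82),(457,63)]
crop=cv2.resize(c["color"][0:320,150:330],None,fx=2.2,fy=1.8*1.2,interpolation=cv2.INTER_CUBIC)
E
```

```text
(454.3, 131.2, -68.1, 25.6, 11.6, 116, 51, 163, array([229.,  56.]))
(425.1, 37.2, -54.2, 25.6, 11.3, 115, 51, 165, array([202., 176.]))
(822.7, -96.0, 90.0, 228.7, 8.8, 90, 51, 129, array([612., 302.]))
(431.5, -63.5, -58.8, 25.6, 11.4, 112, 51, 160, array([220., 283.]))
cradle corners [[ 551.2  115.5   38. ]
 [ 648.1  132.8   38. ]
 [ 611.  -198.    38. ]]
slot cells axis ends z=58 top [[602.9  87.3  58. ]
 [624.6 -27.1  58. ]
 [635.6 -84.5  58. ]]
```

>>> carry_out --moves '[0,0,10.2,13,-11,3,1,0,0,10.2,13,-11,3,1,0,0,10.2,13,-11,3,1,0,0,10.2,13,-11,3,1,0,0,10.2,13,-11,3,1,0,0,10.2,13,-11,3,1,0,0,10.2,13,-11,3,1]' --force 60

```text
time_s: 0.85
position: [654.3, -109.3, 261.3]
tool_rot: [[-0.178, 0.984, -0.0], [0.984, 0.178, 0.0], [0.0, -0.0, -1.0]]
force: [-0.0, 1.0, -0.1]
opening: 85.6
```

Run:
```python
from h import *
s=read_state();print(s["position"],s["force"],s["time_s"])
c=snap("wrist","w1"); np.savez("w1.npz",**c)
for g in grips(c): print(g)
im=rectify(c,58,520,740,-220,140,2.)
cv2.imwrite("pics/r1.png",im[:,:,::-1])
```

```text
[ 654.3 -109.3  261.3] [-0.   1.  -0.1] 0.85
(428.4, 32.8, -56.7, 16.5, 11.3, 108, 51, 149, array([88.,  8.]))
(852.1, -56.4, 90.0, 349.1, 9.1, 98, 51, 131, array([538., 165.]))
(432.7, -65.0, -58.4, 25.2, 11.2, 111, 51, 156, array([ 90., 124.]))
```

View pics/r1.png

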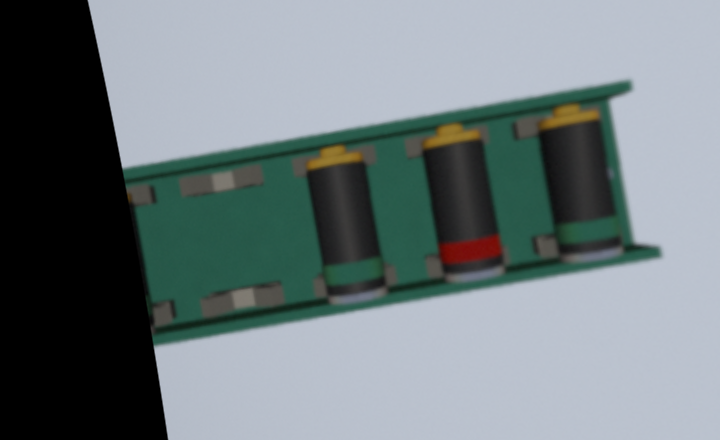

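```bash
cat >> h.py <<'E'
def cells(c,yaw,z0=58,area=400):
    h=cv2.cvtColor(c["color"],cv2.COLOR_RGB2HSV); m=(h[...,2]<75)&(h[...,1]<110)
    y=np.radians(yaw); u=np.array([np.cos(y),np.sin(y)]); v=np.array([-np.sin(y),np.cos(y)]); C=c["T"][:3,3]; out=[]
    for a,ce,b in blobs(m,area):
        w=toplane(c,ce,z0)[0]
        if not(540<w[0]<720 and -230<w[1]<150) : continue
        co,_=cv2.findContours(b.astype(np.uint8),cv2.RETR_EXTERNAL,cv2.CHAIN_APPROX_NONE)
        P=toplane(c,co[0].reshape(-1,2),42)[:,:2]; U=P@u;V=P@v; u0,u1=np.percentile(U,[3,97]); s=(U>u0+.15*(u1-u0))&(U<u1-.15*(u1-u0))
        mid=np.median(V[s]); L=s&(V<mid); R=s&(V>mid)
        if L.sum()<4 or R.sum()<4: continue
        pl=np.polyfit(U[L],V[L],1); pr=np.polyfit(U[R],V[R],1); ang=yaw+np.degrees(np.arctan((pl[0]+pr[0])/2))
        cv=C[:2]@v; hh=C[2]-42; um=(u0+u1)/2
        al=np.arctan2(np.polyval(pl,um)-cv,hh); ar=np.arctan2(np.polyval(pr,um)-cv,hh)
        vc=cv+hh*np.tan((al+ar)/2); out.append((um*u+vc*v,vc,ang,hh/np.cos((al+ar)/2)*np.sin((ar-al)/2),u1-u0,a))
    return sorted(out,key=lambda o:o[1])
E
python3 - <<'E'
from h import *
c=dict(np.load("w1.npz"))
for o in cells(c,10.2): print(o)
# cradle edges / ends in rectified cols: top edges of stops z=38
im=rectify(c,38,520,740,-220,140,2.);hsv=cv2.cvtColor(im,cv2.COLOR_RGB2HSV)
g=(hsv[...,0]>60)&(hsv[...,0]<95)&(hsv[...,1]>90)
for col in (300,350,400,450,500,550,600):
    r=np.where(g[:,col])[0]; print(140-col/2, 740-r.min()/2, 740-r.max()/2)
for row in range(120,250,25): r=np.where(g[row])[0]; print("x",740-row/2,"y end",140-r.max()/2)
E
```

```text
(array([ 656. , -153.7]), np.float64(-267.42333187811556), np.float64(9.83900549439656), np.float64(14.777019944703106), np.float64(54.44744600801687), np.int32(1329))
(array([635. , -93.2]), np.float64(-204.12854862358446), np.float64(3.01142035434433), np.float64(14.038981343442003), np.float64(67.71448924195215), np.int32(1661))
(array([632.6, -31.8]), np.float64(-143.3637907712934), np.float64(9.886909803423835), np.float64(14.688853848344522), np.float64(50.824988566569004), np.int32(1642))
-10.0 672.5 578.0
-35.0 677.0 582.5
-60.0 681.0 587.0
-85.0 685.5 591.0
-110.0 689.5 595.5
-135.0 694.0 600.0
-160.0 698.0 604.5
x 680.0 y end -173.0
x 667.5 y end -175.0
x 655.0 y end -177.0
x 642.5 y end -179.0
x 630.0 y end -181.5
x 617.5 y end -184.0
```

>>> carry_out --moves '[0,0,21.3,-22.3,4.6,-8.1,1,0,0,21.3,-22.3,4.6,-8.1,1,0,0,21.3,-22.3,4.6,-8.1,1,0,0,21.3,-22.3,4.6,-8.1,1,0,0,21.3,-22.3,4.6,-8.1,1,0,0,21.3,-22.3,4.6,-8.1,1,0,0,21.3,-22.3,4.6,-8.1,1,0,0,21.3,-22.3,4.6,-8.1,1,0,0,21.3,-22.3,4.6,-8.1,1]'

```text
time_s: 1.8
position: [433.3, -64.3, 180.8]
tool_rot: [[-0.523, 0.852, 0.002], [0.852, 0.523, -0.001], [-0.001, 0.001, -1.0]]
force: [0.3, -0.4, -0.4]
opening: 85.2
```

Run:
```python
from h import *
s=read_state();print(s["position"],np.degrees(np.arctan2(s["tool_rot"][1,0],s["tool_rot"][0,0])))
c=snap("wrist","w2")
for g in grips(c): print(g)
```

```text
[433.3 -64.3 180.8] 121.5166859121862
(454.9, 125.8, -68.3, 16.3, 11.7, 102, 51, 147, array([503.,  13.]))
(423.9, 36.3, -55.8, 25.6, 11.4, 111, 51, 160, array([384., 108.]))
(430.3, -64.6, -58.5, 24.9, 11.2, 111, 51, 156, array([315., 234.]))
(776.7, -58.1, 89.8, 54.0, 8.1, 92, 57, 120, array([620., 406.]))
```

View pics/w2.png

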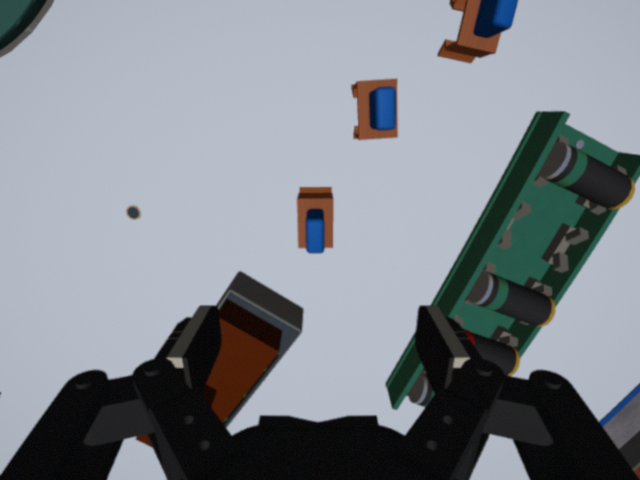

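>>> carry_out --moves '[0,0,0,-0.2,0,-5,1,0,0,0,-0.2,0,-9,1,0,0,0,-0.2,0,-12,1,0,0,0,-0.2,0,-13,1,0,0,0,-0.2,0,-13,1,0,0,0,-0.2,0,-13,0.5,0,0,0,-0.2,0,-13,0,0,0,0,-0.2,0,-13,0,0,0,0,-0.2,0,-13,0,0,0,0,-0.2,0,-13,0,0,0,0,-0.2,0,-13,0,0,0,0,-0.2,0,-13,0]' --force 80

```text
time_s: 3.05
position: [430.2, -64.2, 50.8]
tool_rot: [[-0.522, 0.853, 0.001], [0.853, 0.522, -0.001], [-0.001, 0.0, -1.0]]
force: [-1.4, -0.1, 8.8]
opening: 12.8
```

>>> carry_out --moves '[0,0,0,0,0,0,0,0,0,0,0,0,4,0,0,0,0,0,0,9,0,0,0,0,0,0,13,0,0,0,0,0,0,13,0,0,0,0,0,0,13,0]'

```text
time_s: 3.65
position: [430.3, -64.1, 180.7]
tool_rot: [[-0.522, 0.853, 0.001], [0.853, 0.522, -0.0], [-0.001, 0.001, -1.0]]
force: [-1.4, -0.1, -1.4]
opening: 12.9
```

Run:
```python
from h import *
s=read_state();print(s["position"],s["opening"],np.degrees(np.arctan2(s["tool_rot"][1,0],s["tool_rot"][0,0])))
c=snap("wrist","w3")
for g in grips(c,s["position"][2]+30): print(g)
```

```text
[430.3 -64.1 180.7] 12.931432132677083 121.49987363186558
(417.4, 62.2, -68.0, 8.5, 5.6, 101, 51, 157, array([503.,  14.]))
(403.3, 20.6, -55.6, 12.0, 5.6, 108, 51, 172, array([386., 111.]))
(429.1, -63.3, -57.9, 25.5, 11.8, 103, 51, 160, array([317., 333.]))
(565.3, -30.7, 90.0, 39.1, 3.8, 98, 55, 130, array([609., 418.]))
```

View pics/w3.png

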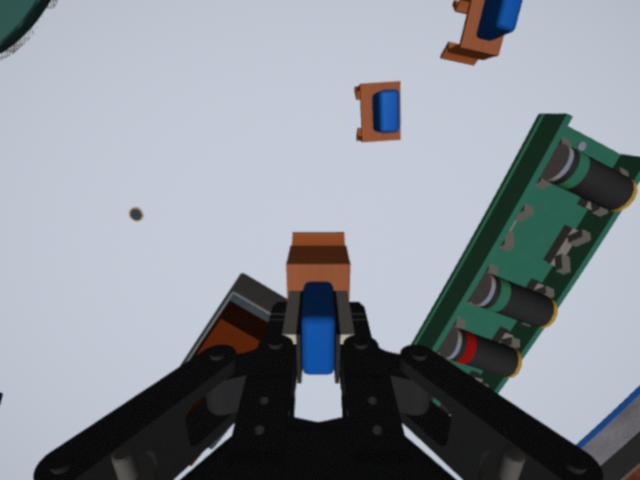

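>>> carry_out --moves '[0,0,-8,5,-2,0,0,0,0,-16,10,-4,0,0,0,0,-21.6,14,-6,0,0,0,0,-21.6,18,-8,0,0,0,0,-21.6,22,-9.1,0,0,0,0,-21.6,22,-9.1,-3,0,0,0,-21.6,22,-9.1,-5,0,0,0,-21.6,22,-9.1,-5,0,0,0,-21.6,22,-9.1,-5,0,0,0,-21.6,22,-9.1,-5,0]'

```text
time_s: 4.7
position: [650.1, -155.1, 131.1]
tool_rot: [[-0.172, 0.985, 0.001], [0.985, 0.172, -0.0], [-0.0, 0.001, -1.0]]
force: [0.1, -0.8, -0.2]
opening: 12.5
```

Run:
```python
from h import *
s=read_state();print(s["position"],s["force"],s["opening"],np.degrees(np.arctan2(s["tool_rot"][1,0],s["tool_rot"][0,0])))
c=snap("wrist","w4"); np.savez("w4.npz",**c)
for g in grips(c,s["position"][2]+30): print(g)
for o in cells(c,9.9): print(o)
```

```text
[ 650.1 -155.1  131.1] [ 0.1 -0.8 -0.2] 12.546631046509335 99.90080947209961
(745.3, -119.7, 89.9, 109.3, 4.6, 124, 56, 134, array([587., 286.]))
(649.4, -154.0, -79.7, 25.4, 11.8, 104, 51, 160, array([317., 337.]))
(array([ 652.6, -144. ]), np.float64(-254.07242589185972), np.float64(-3.235227116371677), np.float64(4.48019523902772), np.float64(53.64805150502832), np.int32(1468))
(array([ 616.8, -149.9]), np.float64(-253.6703751129818), np.float64(13.663621720412003), np.float64(11.190280088971507), np.float64(15.255143796842162), np.int32(553))
(array([644.2, -92.7]), np.float64(-202.04385103590516), np.float64(9.539951101147276), np.float64(14.811840485529359), np.float64(53.52944650648476), np.int32(3905))
(array([603.8, -97.1]), np.float64(-199.44715050500923), np.float64(57.39979822860084), np.float64(12.58469484605141), np.float64(8.31894966483776), np.int32(479))
(array([597.5, -40. ]), np.float64(-142.15730300993724), np.float64(24.196523432669316), np.float64(12.488653494373914), np.float64(14.664697570613498), np.int32(719))
(array([633.5, -31.6]), np.float64(-140.01233922208667), np.float64(9.403832790801033), np.float64(14.852943669290212), np.float64(52.41320028740381), np.int32(4921))
```

View pics/w4.png

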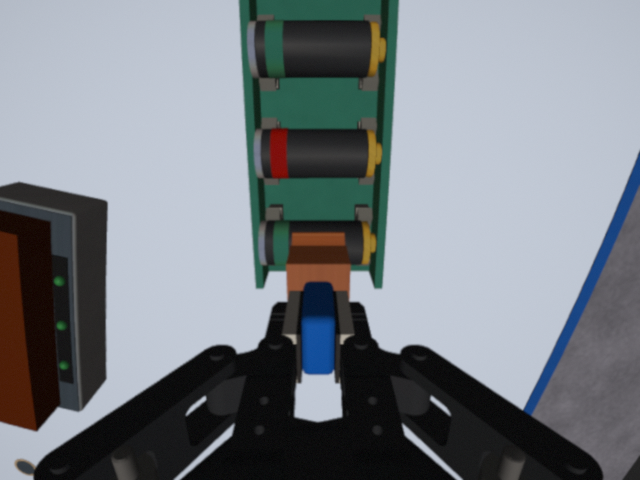

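>>> carry_out --moves '[0,0,0,0,0,-2,0,0,0,0,0,0,-3,0,0,0,0,0,0,-3.7,0,0,0,0,0,0,-4.3,0,0,0,0,0,0,-4.8,0,0,0,0,0,0,-5.3,0,0,0,0,0,0,-5.8,0,0,0,0,0,0,-6.2,0,0,0,0,0,0,-6.4,0,0,0,0,0,0,-6.4,0,0,0,0,0,0,-6.4,0]'

```text
time_s: 5.85
position: [650.1, -154.9, 67.6]
tool_rot: [[-0.172, 0.985, 0.001], [0.985, 0.172, -0.0], [-0.0, 0.001, -1.0]]
force: [-5.0, 4.0, 17.5]
opening: 12.9
```

Run:
```python
from h import *
s=read_state();print(s["position"],s["force"],s["ft_torque"],s["opening"])
```

```text
[ 650.1 -154.9   67.6] [-5.   4.  17.5] [0.9 1.2 0. ] 12.85539121036082
```

>>> carry_out --moves '[0,0,0,0,0,-0.15,0,0,0,0,0,0,-0.15,0,0,0,0,0,0,0,0,0,0,0,0,0,0,0.6,0,0,0,0,0,0,0.6,0,0,0,0,0,0,0.6,0,0,0,0,0,4,0.6,0,0,0,0,0,9,1,0,0,0,0,0,12,1,0,0,0,0,0,12,1,0,0,0,0,0,12,1]'

```text
time_s: 6.95
position: [650.2, -155.2, 186.2]
tool_rot: [[-0.172, 0.985, 0.001], [0.985, 0.172, -0.0], [-0.0, 0.0, -1.0]]
force: [-1.0, -0.1, -0.0]
opening: 85.5
```

Run:
```python
from h import *
s=read_state();print(s["position"],s["force"],s["opening"])
c=snap("wrist","w5")
for g in grips(c,97): print(g)
for o in cells(c,9.9): print(o)
```

```text
[ 650.2 -155.2  186.2] [-1.  -0.1 -0. ] 85.47305531993719
(824.9, -103.9, 89.9, 280.0, 8.2, 93, 54, 122, array([579., 190.]))
(649.6, -155.3, -80.2, 24.0, 10.8, 118, 51, 151, array([318., 241.]))
(array([ 672.1, -143.5]), np.float64(-256.94067105491774), np.float64(32.668823273200076), np.float64(11.765266311472477), np.float64(19.056643161816396), np.int32(691))
(array([635.3, -93.7]), np.float64(-201.50490799255527), np.float64(6.899118309791705), np.float64(13.934415826421972), np.float64(70.18373169408915), np.int32(2888))
(array([596.8, -39.4]), np.float64(-141.4379162501002), np.float64(16.538535398791083), np.float64(11.984443864958637), np.float64(14.602271414358597), np.int32(502))
(array([633.4, -31.8]), np.float64(-140.2579107452475), np.float64(9.772212800605631), np.float64(14.905823827288506), np.float64(51.77913667658174), np.int32(3068))
```

View pics/w5.png

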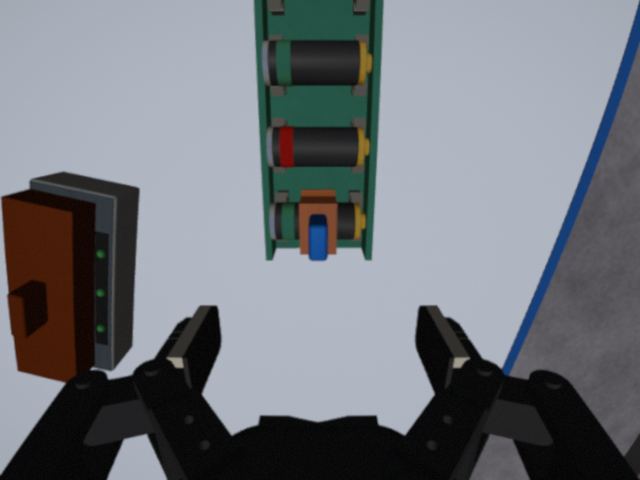

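>>> carry_out --moves '[0,0,24.3,-22.6,19.1,-0.6,1,0,0,24.3,-22.6,19.1,-0.6,1,0,0,24.3,-22.6,19.1,-0.6,1,0,0,24.3,-22.6,19.1,-0.6,1,0,0,24.3,-22.6,19.1,-0.6,1,0,0,24.3,-22.6,19.1,-0.6,1,0,0,24.3,-22.6,19.1,-0.6,1,0,0,24.3,-22.6,19.1,-0.6,1,0,0,24.3,-22.6,19.1,-0.6,1,0,0,24.3,-22.6,19.1,-0.6,1]'

```text
time_s: 8.0
position: [424.6, 35.4, 179.8]
tool_rot: [[-0.561, 0.828, -0.001], [0.828, 0.561, -0.0], [0.0, -0.001, -1.0]]
force: [0.5, 0.3, -0.0]
opening: 85.5
```

Run:
```python
from h import *
s=read_state();print(s["position"],np.degrees(np.arctan2(s["tool_rot"][1,0],s["tool_rot"][0,0])))
c=snap("wrist","w6")
for g in grips(c): print(g)
```

```text
[424.6  35.4 179.8] 124.14870668122182
(432.8, 224.1, 56.3, 25.3, 11.6, 103, 51, 135, array([496.,  12.]))
(453.0, 131.3, -67.8, 25.4, 11.6, 107, 51, 146, array([430., 150.]))
(423.4, 37.3, -55.4, 24.1, 11.0, 113, 51, 144, array([319., 234.]))
(773.3, 53.4, -89.9, 48.3, 8.2, 93, 57, 114, array([622., 412.]))
```

>>> carry_out --moves '[0,0,0,-0.1,0.2,-5,1,0,0,0,-0.1,0.2,-9,1,0,0,0,-0.1,0.2,-12,1,0,0,0,-0.1,0.2,-13,1,0,0,0,-0.1,0.2,-13,1,0,0,0,-0.1,0.2,-13,0.5,0,0,0,-0.1,0.2,-13,0,0,0,0,-0.1,0.2,-13,0,0,0,0,-0.1,0.2,-13,0,0,0,0,-0.1,0.2,-13,0,0,0,0,-0.1,0.2,-13,0,0,0,0,-0.1,0.2,-13,0]' --force 80

```text
time_s: 9.25
position: [423.3, 37.9, 50.8]
tool_rot: [[-0.562, 0.827, 0.001], [0.827, 0.562, -0.0], [-0.001, 0.001, -1.0]]
force: [-2.2, 0.2, 8.3]
opening: 13.1
```

>>> carry_out --moves '[0,0,0,0,0,5,0,0,0,0,0,0,10,0,0,0,-8,4,-2.5,10,0,0,0,-16,8,-5,10,0,0,0,-24.3,12,-7.5,10,0,0,0,-24.3,16,-10,10,0,0,0,-24.3,20,-12,10,0,0,0,-24.3,21.6,-13.1,10,0,0,0,-24.3,21.6,-13.1,8,0,0,0,-24.3,21.6,-13.1,8,0,0,0,-24.3,21.6,-13.1,8,0,0,0,-24.3,21.6,-13.1,8,0]'

```text
time_s: 10.45
position: [638.9, -92.8, 131.3]
tool_rot: [[-0.172, 0.985, 0.001], [0.985, 0.172, -0.0], [-0.0, 0.001, -1.0]]
force: [0.5, 0.6, 0.2]
opening: 13.1
```

Run:
```python
from h import *
s=read_state();print(s["position"],s["force"],s["opening"],np.degrees(np.arctan2(s["tool_rot"][1,0],s["tool_rot"][0,0])))
c=snap("wrist","w7")
for g in grips(c,s["position"][2]+30): print(g)
for o in cells(c,9.9,area=2000): print(o)
```

```text
[638.9 -92.8 131.3] [0.5 0.6 0.2] 13.130205788229864 99.91766013891275
(738.6, -62.3, 90.0, 105.3, 4.8, 105, 51, 139, array([591., 303.]))
(638.7, -94.4, -79.4, 30.0, 11.8, 105, 51, 166, array([318., 333.]))
(array([ 660.4, -219.1]), np.float64(-329.3495757130645), np.float64(7.525166582613814), np.float64(52.90410376097792), np.float64(504.9355166934584), np.int32(61526))
(array([633.4, -31.6]), np.float64(-140.01867887227723), np.float64(8.868716654574987), np.float64(14.85129127697539), np.float64(52.221095456987655), np.int32(3901))
```

>>> carry_out --moves '[0,0,0,0,0,-2,0,0,0,0,0,0,-3,0,0,0,0,0,0,-3.7,0,0,0,0,0,0,-4.3,0,0,0,0,0,0,-4.8,0,0,0,0,0,0,-5.3,0,0,0,0,0,0,-5.8,0,0,0,0,0,0,-6.2,0,0,0,0,0,0,-6.4,0,0,0,0,0,0,-6.5,0,0,0,0,0,0,-6.5,0]'

```text
time_s: 11.6
position: [639.1, -92.9, 67.5]
tool_rot: [[-0.172, 0.985, 0.002], [0.985, 0.172, -0.0], [-0.001, 0.002, -1.0]]
force: [-9.4, 4.4, 29.2]
opening: 12.7
```

>>> carry_out --moves '[0,0,0,0,0,0,0,0,0,0,0,0,0,0.6,0,0,0,0,0,0,0.6,0,0,0,0,0,0,0.6,0,0,0,0,0,4,0.6,0,0,0,0,0,9,1,0,0,0,0,0,12,1,0,0,0,0,0,12,1,0,0,0,0,0,12,1]'

```text
time_s: 12.5
position: [639.2, -93.1, 185.2]
tool_rot: [[-0.172, 0.985, 0.0], [0.985, 0.172, -0.0], [-0.0, 0.0, -1.0]]
force: [-0.2, 0.3, -0.5]
opening: 85.6
```

Run:
```python
from h import *
s=read_state();print(s["position"],s["force"],s["opening"])
c=snap("wrist","w8")
for g in grips(c,97): print(g)
```

```text
[639.2 -93.1 185.2] [-0.2  0.3 -0.5] 85.56564393229235
(821.4, -53.6, 90.0, 257.4, 8.1, 88, 51, 128, array([582., 211.]))
(638.6, -93.6, -80.2, 24.0, 10.7, 122, 51, 158, array([317., 242.]))
(649.2, -154.6, -79.7, 24.9, 11.5, 114, 51, 153, array([318., 318.]))
```

>>> carry_out --moves '[0,0,12.2,-18.6,22.4,-0.5,1,0,0,12.2,-18.6,22.4,-0.5,1,0,0,12.2,-18.6,22.4,-0.5,1,0,0,12.2,-18.6,22.4,-0.5,1,0,0,12.2,-18.6,22.4,-0.5,1,0,0,12.2,-18.6,22.4,-0.5,1,0,0,12.2,-18.6,22.4,-0.5,1,0,0,12.2,-18.6,22.4,-0.5,1,0,0,12.2,-18.6,22.4,-0.5,1,0,0,12.2,-18.6,22.4,-0.5,1]'

```text
time_s: 13.55
position: [453.5, 130.2, 179.8]
tool_rot: [[-0.375, 0.927, -0.001], [0.927, 0.375, -0.0], [0.0, -0.001, -1.0]]
force: [0.2, 0.4, -0.9]
opening: 85.6
```

Run:
```python
from h import *
s=read_state();print(s["position"],np.degrees(np.arctan2(s["tool_rot"][1,0],s["tool_rot"][0,0])))
c=snap("wrist","w9")
for g in grips(c): print(g)
for o in cells(c,9.9,area=800): print(o)
```

```text
[453.5 130.2 179.8] 112.02635423229118
(433.1, 225.1, 56.5, 24.1, 10.0, 120, 63, 145, array([344., 100.]))
(453.1, 132.4, -68.0, 24.0, 10.4, 111, 52, 141, array([319., 234.]))
(784.3, 87.0, 89.8, 64.0, 8.5, 88, 52, 111, array([620., 400.]))
```

>>> carry_out --moves '[0,0,0,0,0.1,-5,1,0,0,0,0,0.1,-9,1,0,0,0,0,0.1,-12,1,0,0,0,0,0.1,-13,1,0,0,0,0,0.1,-13,1,0,0,0,0,0.1,-13,0.5,0,0,0,0,0.1,-13,0,0,0,0,0,0.1,-13,0,0,0,0,0,0.1,-13,0,0,0,0,0,0.1,-13,0,0,0,0,0,0.1,-13,0,0,0,0,0,0.1,-13,0]' --force 80

```text
time_s: 14.8
position: [453.2, 132.0, 50.7]
tool_rot: [[-0.376, 0.927, 0.001], [0.927, 0.376, -0.0], [-0.0, 0.001, -1.0]]
force: [-1.4, 0.4, 6.1]
opening: 12.6
```

>>> carry_out --moves '[0,0,0,0,0,5,0,0,0,0,0,0,10,0,0,0,-8,3.5,-3.3,10,0,0,0,-12.2,7,-6.6,10,0,0,0,-12.2,10.5,-9.9,10,0,0,0,-12.2,14,-13.2,10,0,0,0,-12.2,17.6,-16.5,10,0,0,0,-12.2,17.6,-16.5,8,0,0,0,-12.2,17.6,-16.5,8,0,0,0,-12.2,17.6,-16.5,8,0,0,0,-12.2,17.6,-16.5,8,0]'

```text
time_s: 15.9
position: [628.6, -32.3, 131.2]
tool_rot: [[-0.173, 0.985, 0.0], [0.985, 0.173, -0.0], [-0.0, 0.0, -1.0]]
force: [0.6, -0.1, -1.2]
opening: 12.5
```

Run:
```python
from h import *
s=read_state();print(s["position"],s["force"],s["opening"],np.degrees(np.arctan2(s["tool_rot"][1,0],s["tool_rot"][0,0])))
c=snap("wrist","w10")
for g in grips(c,s["position"][2]+30): print(g)
for o in cells(c,9.9,area=1200): print(o)
```

```text
[628.6 -32.3 131.2] [ 0.6 -0.1 -1.2] 12.498294407472653 99.95092516144838
(732.5, -7.1, 89.9, 97.4, 4.6, 125, 57, 137, array([593., 318.]))
(628.2, -33.0, -79.4, 30.8, 11.8, 104, 51, 165, array([318., 332.]))
(632.3, -66.3, -49.9, 6.2, 3.4, 51, 51, 54, array([317., 408.]))
(array([ 641. , -155.1]), np.float64(-263.0494729393864), np.float64(10.962471974117909), np.float64(45.195794322762566), np.float64(508.51285076267686), np.int32(58839))
(array([631.3, -20.6]), np.float64(-128.8291973112474), np.float64(-4.230931426208739), np.float64(3.5682935905682736), np.float64(52.78099386888357), np.int32(1258))
(array([612.1,  90.7]), np.float64(-15.85662222329875), np.float64(9.143703127229381), np.float64(14.90302309509201), np.float64(52.29294275646009), np.int32(4902))
```

>>> carry_out --moves '[0,0,0,0,0,-2,0,0,0,0,0,0,-3,0,0,0,0,0,0,-3.7,0,0,0,0,0,0,-4.3,0,0,0,0,0,0,-4.8,0,0,0,0,0,0,-5.3,0,0,0,0,0,0,-5.8,0,0,0,0,0,0,-6.2,0,0,0,0,0,0,-6.4,0,0,0,0,0,0,-6.5,0,0,0,0,0,0,-6.5,0]'

```text
time_s: 17.05
position: [629.1, -32.9, 67.4]
tool_rot: [[-0.172, 0.985, 0.002], [0.985, 0.172, -0.0], [-0.001, 0.002, -1.0]]
force: [-9.3, 2.9, 29.1]
opening: 13.1
```

>>> carry_out --moves '[0,0,0,0,0,0,0,0,0,0,0,0,0,0.6,0,0,0,0,0,0,0.6,0,0,0,0,0,0,0.6,0,0,0,0,0,4,0.6,0,0,0,0,0,9,1,0,0,0,0,0,12,1,0,0,0,0,0,12,1,0,0,0,0,0,12,1]'

```text
time_s: 17.95
position: [629.2, -33.1, 185.2]
tool_rot: [[-0.172, 0.985, 0.001], [0.985, 0.172, -0.0], [-0.0, 0.0, -1.0]]
force: [-0.6, 0.3, -0.6]
opening: 85.3
```

Run:
```python
from h import *
s=read_state();print(s["position"],s["force"],s["opening"])
c=snap("wrist","w11")
for g in grips(c,97): print(g)
c=snap("scene","s2")
for a,ce,m in blobs(blue(c),15):
    P=toplane(c,ce,63)[0]
    if 250<P[0]<800 and abs(P[1])<400: print(a,ce,P)
```

```text
[629.2 -33.1 185.2] [-0.6  0.3 -0.6] 85.28104814149543
(818.3, -2.7, 89.9, 237.8, 7.9, 122, 56, 131, array([585., 227.]))
(628.5, -32.5, -80.2, 24.7, 10.7, 124, 51, 162, array([318., 241.]))
(638.6, -92.9, -80.2, 24.7, 10.8, 119, 51, 156, array([317., 317.]))
(649.2, -154.0, -79.8, 24.2, 11.5, 110, 51, 153, array([317., 380.]))
(819.0, -220.3, -89.6, 60.8, 5.8, 95, 51, 127, array([482., 455.]))
32 [386.4 154.4] [431.9 337.2  63. ]
109 [331.8 265.6] [607.5 -13.1  63. ]
117 [309.3 286.9] [618.3 -77.   63. ]
137 [284.5 310.7] [ 629.8 -142.    63. ]
```

>>> carry_out --moves '[0,0,-43.4,-19.6,25.8,-0.5,1,0,0,-43.4,-19.6,25.8,-0.5,1,0,0,-43.4,-19.6,25.8,-0.5,1,0,0,-43.4,-19.6,25.8,-0.5,1,0,0,-43.4,-19.6,25.8,-0.5,1,0,0,-43.4,-19.6,25.8,-0.5,1,0,0,-43.4,-19.6,25.8,-0.5,1,0,0,-43.4,-19.6,25.8,-0.5,1,0,0,-43.4,-19.6,25.8,-0.5,1,0,0,-43.4,-19.6,25.8,-0.5,1,0,0,-43.4,-19.6,25.8,-0.5,1,0,0,-43.4,-19.6,25.8,-0.5,1]'

```text
time_s: 19.25
position: [433.5, 224.3, 180.0]
tool_rot: [[0.553, 0.833, -0.0], [0.833, -0.553, -0.0], [-0.0, -0.0, -1.0]]
force: [0.6, -0.4, -0.4]
opening: 85.7
```

Run:
```python
from h import *
s=read_state();print(s["position"],np.degrees(np.arctan2(s["tool_rot"][1,0],s["tool_rot"][0,0])))
c=snap("wrist","w12")
for g in grips(c): print(g)
```

```text
[433.5 224.3 180. ] 56.426096262817325
(441.6, 325.3, -82.5, 24.2, 10.8, 105, 51, 133, array([245., 111.]))
(433.7, 225.7, 56.4, 23.3, 9.7, 109, 51, 132, array([317., 234.]))
```

>>> carry_out --moves '[0,0,0,0,0.1,-5,1,0,0,0,0,0.1,-9,1,0,0,0,0,0.1,-12,1,0,0,0,0,0.1,-13,1,0,0,0,0,0.1,-13,1,0,0,0,0,0.1,-13,0.5,0,0,0,0,0.1,-13,0,0,0,0,0,0.1,-13,0,0,0,0,0,0.1,-13,0,0,0,0,0,0.1,-13,0,0,0,0,0,0.1,-13,0,0,0,0,0,0.1,-13,0]' --force 80

```text
time_s: 20.5
position: [433.2, 226.1, 50.7]
tool_rot: [[0.552, 0.834, 0.001], [0.834, -0.552, 0.0], [0.001, 0.0, -1.0]]
force: [-1.1, 0.6, 6.2]
opening: 13.0
```

>>> carry_out --moves '[0,0,0,0,0,5,0,0,0,0,0,0,10,0,0,0,8,3,-2.3,10,0,0,0,16,6,-4.6,10,0,0,0,24,9,-7,10,0,0,0,32,12,-9.4,10,0,0,0,40,15,-11.8,10,0,0,0,43.5,17.4,-13.6,10,0,0,0,43.5,17.4,-13.6,8,0,0,0,43.5,17.4,-13.6,8,0,0,0,43.5,17.4,-13.6,8,0,0,0,43.5,17.4,-13.6,8,0]'

```text
time_s: 21.7
position: [606.8, 90.5, 131.1]
tool_rot: [[-0.174, 0.985, 0.001], [0.985, 0.174, 0.0], [-0.0, 0.001, -1.0]]
force: [-0.2, -0.1, -0.2]
opening: 12.6
```

Run:
```python
from h import *
s=read_state();print(s["position"],s["force"],s["opening"],np.degrees(np.arctan2(s["tool_rot"][1,0],s["tool_rot"][0,0])))
c=snap("wrist","w13")
for g in grips(c,s["position"][2]+30): print(g)
```

```text
[606.8  90.5 131.1] [-0.2 -0.1 -0.2] 12.627891020438902 100.02904578452353
(719.7, 114.2, -89.9, 66.3, 4.3, 114, 63, 123, array([599., 347.]))
(605.9, 92.2, -80.2, 24.8, 11.4, 109, 51, 146, array([318., 342.]))
```

>>> carry_out --moves '[0,0,0,0,-0.1,-2,0,0,0,0,0,-0.1,-3,0,0,0,0,0,-0.1,-3.7,0,0,0,0,0,-0.1,-4.3,0,0,0,0,0,-0.1,-4.8,0,0,0,0,0,-0.1,-5.3,0,0,0,0,0,-0.1,-5.8,0,0,0,0,0,-0.1,-6.2,0,0,0,0,0,-0.1,-6.4,0,0,0,0,0,-0.1,-6.5,0,0,0,0,0,-0.1,-6.5,0]'

```text
time_s: 22.85
position: [607.2, 89.2, 67.4]
tool_rot: [[-0.174, 0.985, 0.002], [0.985, 0.174, 0.0], [-0.0, 0.002, -1.0]]
force: [-9.7, 1.8, 30.8]
opening: 13.1
```

>>> carry_out --moves '[0,0,0,0,0,0,0,0,0,0,0,0,0,0.6,0,0,0,0,0,0,0.6,0,0,0,0,0,0,0.6,0,0,0,0,0,4,0.6,0,0,0,0,0,9,1,0,0,0,0,0,13,1,0,0,0,4,-5,17,1,0,0,0,4.8,-10,17,1,0,0,0,4.8,-14,17,1,0,0,0,4.8,-19,17,1,0,0,0,4.8,-20,17,1]'

```text
time_s: 24.05
position: [654.9, -115.1, 234.7]
tool_rot: [[-0.171, 0.985, -0.001], [0.985, 0.171, -0.001], [-0.0, -0.001, -1.0]]
force: [0.6, 1.1, -0.1]
opening: 85.4
```

Run:
```python
from h import *
s=read_state();print(s["position"],s["force"],s["opening"])
c=snap("wrist","w14"); np.savez("w14.npz",**c)
for g in grips(c,97): print(g)
a=snap("scene","s3"); b=snap("side","d3"); np.savez("s3.npz",**a); np.savez("d3.npz",**b)
A=a["color"][210:390,230:420]; B=b["color"][200:410,220:430]
A=cv2.resize(A,(560,530),interpolation=cv2.INTER_CUBIC)
cv2.imwrite("pics/A.png",A[:,:,::-1])
```

```text
[ 654.9 -115.1  234.7] [ 0.6  1.1 -0.1] 85.39350280951324
(836.5, -64.2, 90.0, 317.6, 8.4, 96, 54, 126, array([550., 170.]))
(628.7, -33.4, -80.6, 23.5, 9.3, 133, 94, 160, array([303., 116.]))
(638.4, -93.9, -80.7, 24.2, 9.9, 124, 51, 158, array([304., 194.]))
(649.8, -155.0, -80.2, 23.8, 10.6, 121, 54, 153, array([305., 264.]))
```

View pics/A.png

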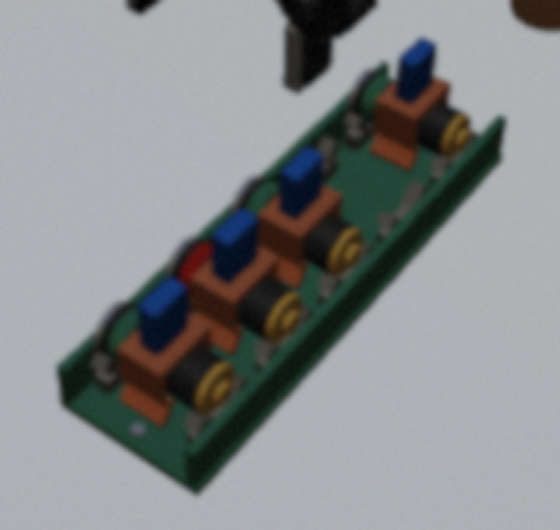

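View pics/w14.png

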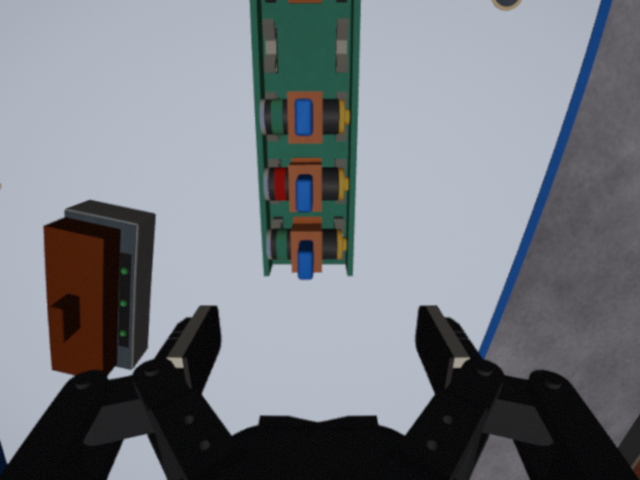

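Run:
```python
from h import *
c=dict(np.load("w14.npz"))
P=toplane(c,[[43,226],[118,230],[105,376],[53,368]],77)[:,:2];print(P,P.mean(0))
for i in range(4):
    d=P[(i+1)%4]-P[i];print(np.hypot(*d),np.degrees(np.arctan2(d[1],d[0])))
print(toplane(c,[[64,298],[80,300]],105))
print(toplane(c,[[84,201],[156,213],[133,370]],45))
```

```text
[[ 400.1 -167.1]
 [ 474.2 -158.4]
 [ 453.4 -333.8]
 [ 392.8 -336.2]] [ 430.1 -248.9]
74.55553155502965 6.626380169405927
176.6091314165839 -96.75132430157919
60.693379310925614 -177.72074706968868
169.35452856805927 87.51253920505283
[[ 436.3 -222.3  105. ]
 [ 451.8 -221.4  105. ]]
[[ 421.3 -146.8   45. ]
 [ 495.8 -147.1   45. ]
 [ 469.2 -349.1   45. ]]
```

>>> carry_out --moves '[0,0,-5,-22.2,-18.5,2.5,1,0,0,-5,-22.2,-18.5,2.5,1,0,0,-5,-22.2,-18.5,2.5,1,0,0,-5,-22.2,-18.5,2.5,1,0,0,-5,-22.2,-18.5,2.5,1,0,0,-5,-22.2,-18.5,2.5,1,0,0,-5,-22.2,-18.5,2.5,1,0,0,-5,-22.2,-18.5,2.5,1,0,0,-5,-22.2,-18.5,2.5,1,0,0,-5,-22.2,-18.5,2.5,1]'

```text
time_s: 25.2
position: [433.9, -294.9, 260.1]
tool_rot: [[-0.089, 0.996, -0.0], [0.996, 0.089, 0.0], [0.0, -0.0, -1.0]]
force: [-0.1, -0.1, -0.0]
opening: 85.2
```

```bash
cat >> h.py <<'E'
def rectw(c,mask,z):
    b=max(blobs(mask,50),key=lambda t:t[0])[2].astype(np.uint8)
    b=cv2.morphologyEx(b,cv2.MORPH_OPEN,np.ones((3,3),np.uint8))
    co=max(cv2.findContours(b,cv2.RETR_EXTERNAL,cv2.CHAIN_APPROX_NONE)[0],key=cv2.contourArea)
    (x,y),(a,d),an=cv2.minAreaRect(toplane(c,co.reshape(-1,2),z)[:,:2].astype(np.float32))
    if a<d: an+=90
    return round(x,1),round(y,1),round(an%180,2),round(max(a,d),1),round(min(a,d),1)
E
python3 - <<'E'
from h import *
s=read_state();print(s["position"],np.degrees(np.arctan2(s["tool_rot"][1,0],s["tool_rot"][0,0])))
c=snap("wrist","w15"); np.savez("w15.npz",**c)
h=cv2.cvtColor(c["color"],cv2.COLOR_RGB2HSV); br=((h[...,0]<14)|(h[...,0]>172))&(h[...,1]>140)
v=h[...,2][br]; print(np.percentile(v,[5,25,50,75,95]))
t,_=cv2.threshold(v.reshape(-1,1),0,255,cv2.THRESH_OTSU); print(t, rectw(c,br&(h[...,2]>t),77), rectw(c,br,77))
E
```

```text
[ 433.9 -294.9  260.1] 95.11516031626704
[ 65.  86.  90.  93. 115.]
71.0 (424.8, -254.7, 86.94, 171.3, 58.3) (425.0, -254.7, 86.94, 171.3, 58.7)
```

View pics/w15.png

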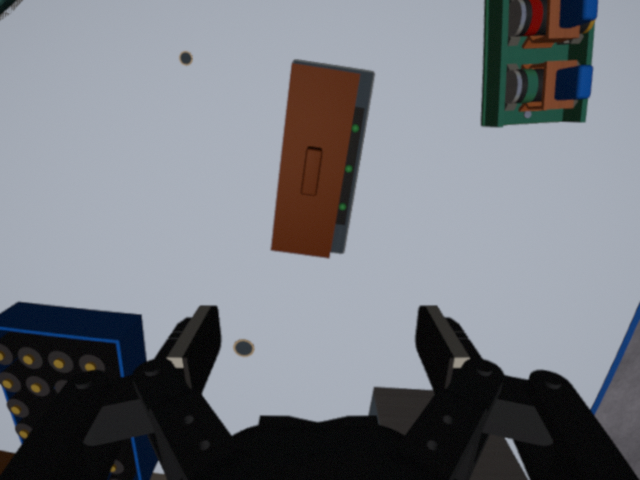

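>>> carry_out --moves '[0,0,-8.2,-0.9,4,-3,1,0,0,-8.2,-0.9,4,-7,1,0,0,-8.2,-0.9,4,-11,1,0,0,-8.2,-0.9,4,-15,1,0,0,-8.2,-0.9,4,-17,1,0,0,-8.2,-0.9,4,-17.9,1,0,0,-8.2,-0.9,4,-17.9,0.5,0,0,-8.2,-0.9,4,-17.9,0,0,0,-8.2,-0.9,4,-17.9,0,0,0,-8.2,-0.9,4,-17.9,0,0,0,-8.2,-0.9,4,-17.9,0,0,0,-8.2,-0.9,4,-17.9,0]' --force 60

```text
time_s: 26.45
position: [424.5, -256.3, 82.0]
tool_rot: [[0.056, 0.998, 0.001], [0.998, -0.056, -0.001], [-0.001, 0.001, -1.0]]
force: [0.5, 1.0, 6.3]
opening: 13.4
```

Run:
```python
from h import *
s=read_state();print(s["position"],s["force"],s["opening"],np.degrees(np.arctan2(s["tool_rot"][1,0],s["tool_rot"][0,0])))
```

```text
[ 424.5 -256.3   82. ] [0.5 1.  6.3] 13.361199240675298 86.80065847046558
```

>>> carry_out --moves '[0,0,0,0,0,3,0,0,0,0,0,0,6,0,0,0,0,3,-0.2,6,0,0,0,0,7,-0.4,6,0,0,0,0,10.8,-0.6,6,0,0,0,0,10.8,-0.6,6,0,0,0,0,10.8,-0.6,2,0,0,0,0,10.8,-0.6,-1.5,0,0,0,0,10.8,-0.6,-3.5,0,0,0,0,10.8,-0.6,-4.2,0,0,0,0,10.8,-0.6,-4.4,0,0,0,0,10.8,-0.6,-4.4,0]'

```text
time_s: 27.65
position: [532.3, -262.4, 38.2]
tool_rot: [[0.056, 0.998, 0.001], [0.998, -0.056, -0.001], [-0.001, 0.001, -1.0]]
force: [0.1, 0.2, -1.9]
opening: 12.8
```

Run:
```python
from h import *
s=read_state();print(s["position"],s["force"],s["opening"],np.degrees(np.arctan2(s["tool_rot"][1,0],s["tool_rot"][0,0])))
```

```text
[ 532.3 -262.4   38.2] [ 0.1  0.2 -1.9] 12.779833471406642 86.79579697680215
```

>>> carry_out --moves '[0,0,0,0,0,-0.1,0,0,0,0,0,0,-0.1,0.5,0,0,0,0,0,-0.1,0.5,0,0,0,0,0,-0.1,0.5,0,0,0,0,0,4,0.5,0,0,0,0,0,9,0.5,0,0,0,-4,-1,13,0.5,0,0,0,-8,-2,17,0.5,0,0,0,-10.7,-3.4,20,0.5,0,0,0,-10.7,-3.4,20,0,0,0,0,-10.7,-3.4,20,0,0,0,0,-10.7,-3.4,20,0]'

```text
time_s: 28.85
position: [425.3, -295.7, 236.4]
tool_rot: [[0.056, 0.998, -0.001], [0.998, -0.056, 0.001], [0.001, -0.001, -1.0]]
force: [1.1, -0.6, -0.2]
opening: 0.7
```

Run:
```python
from h import *
s=read_state();print(s["position"],s["force"],s["opening"])
c=snap("wrist","w16"); np.savez("w16.npz",**c)
h=cv2.cvtColor(c["color"],cv2.COLOR_RGB2HSV)
for n,lo,hi,sm in(("yellow",18,35,120),("green",45,90,120),("blue",100,125,130)):
    for a,ce,m in blobs((h[...,0]>=lo)&(h[...,0]<=hi)&(h[...,1]>sm)&(h[...,2]>60),150):
        P=toplane(c,ce,67)[0]
        if 360<P[0]<490: print(n,a,ce,P)
br=((h[...,0]<14)|(h[...,0]>172))&(h[...,1]>140)&(h[...,2]>71); print(rectw(c,br,32))
```

```text
[ 425.3 -295.7  236.4] [ 1.1 -0.6 -0.2] 0.6713846117550772
yellow 948 [313.8 104. ] [ 426.8 -199.7   67. ]
green 761 [314.5 168.8] [ 424.2 -254.2   67. ]
blue 684 [315.2 227.2] [ 421.6 -308.5   67. ]
(531.3, -261.4, 86.69, 170.1, 58.6)
```

View pics/w16.png

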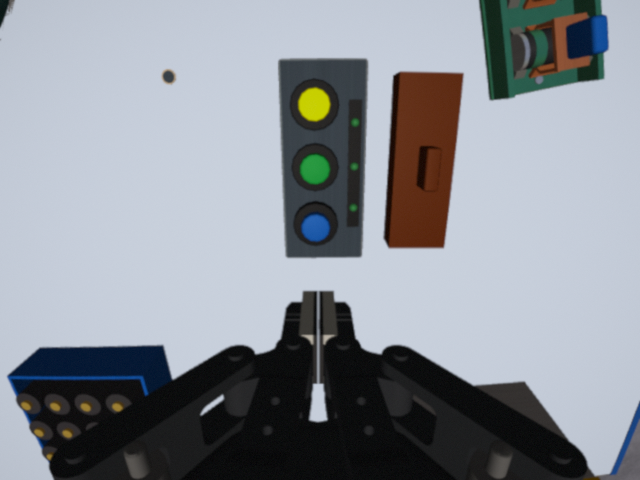

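>>> carry_out --moves '[0,0,0,0.1,4.5,-4,0,0,0,0,0.1,9.6,-9,0,0,0,0,0.1,9.6,-13,0,0,0,0,0.1,9.6,-15.5,0,0,0,0,0.1,9.6,-15.5,0,0,0,0,0.1,9.6,-15.5,0]'

```text
time_s: 29.5
position: [426.2, -199.7, 82.4]
tool_rot: [[0.055, 0.998, -0.001], [0.998, -0.055, 0.001], [0.001, -0.002, -1.0]]
force: [-0.0, -0.9, -0.1]
opening: 0.3
```

Run:
```python
from h import *
s=read_state();print(s["position"],s["force"],s["opening"])
for n in("s3.npz","d3.npz"):
  c=dict(np.load(n)); y=np.radians(9.9)
  for a,ce,m in blobs(blue(c),60):
    P=toplane(c,ce,80)[0]
    if 550<P[0]<700 and -200<P[1]<150: print(n,a,ce,P,"u",P[0]*np.cos(y)+P[1]*np.sin(y),"v",-P[0]*np.sin(y)+P[1]*np.cos(y)+140.1)
```

```text
[ 426.2 -199.7   82.4] [-0.  -0.9 -0.1] 0.2679039923345626
s3.npz 62 [371.6 228.2] [599.2  98.3  80. ] u 607.1696603118083 v 133.9364223781385
s3.npz 109 [331.9 265.5] [619.6 -25.4  80. ] u 606.0154249693177 v 8.53078753539262
s3.npz 119 [309.4 286.9] [630.2 -87.7  80. ] u 605.6968768051632 v -54.61757965469414
s3.npz 136 [284.5 310.8] [ 641.3 -151.    80. ] u 605.763211765923 v -118.85827285006363
```

>>> carry_out --moves '[0,0,0,0,0,-1.2,0,0,0,0,0,0,-1.7,0,0,0,0,0,0,-2.1,0,0,0,0,0,0,-2.2,0,0,0,0,0,0,-2.2,0,0,0,0,0,0,-2.2,0]'

```text
time_s: 30.1
position: [426.7, -200.6, 61.0]
tool_rot: [[0.056, 0.998, 0.001], [0.998, -0.056, -0.001], [-0.001, 0.002, -1.0]]
force: [4.3, -4.7, 7.1]
opening: -0.1
```

>>> carry_out --moves '[0,0,0,0,0,-0.15,0,0,0,0,0,0,-0.15,0,0,0,0,0,0,-0.15,0]'

```text
time_s: 30.4
position: [426.9, -200.7, 60.6]
tool_rot: [[0.056, 0.998, 0.002], [0.998, -0.056, -0.002], [-0.002, 0.003, -1.0]]
force: [-2.3, 0.3, 30.0]
opening: 0.3
```

>>> carry_out --moves '[0,0,0,0,0,1.5,0,0,0,0,0,0,3,0,0,0,0,-0.2,-5,3,0,0,0,0,-0.5,-10,3,0,0,0,0,-0.5,-10.8,3,0,0,0,0,-0.5,-10.8,3,0,0,0,0,-0.5,-10.8,1.2,0,0,0,0,-0.5,-10.8,0.5,0,0,0,0,-0.5,-10.8,0.1,0,0,0,0,-0.5,-10.8,0,0,0,0,0,-0.5,-10.8,0,0,0,0,0,-0.5,-10.8,0,0]'

```text
time_s: 31.6
position: [420.6, -306.5, 60.5]
tool_rot: [[0.055, 0.999, -0.0], [0.999, -0.055, 0.0], [0.0, -0.0, -1.0]]
force: [-9.1, 10.0, 33.6]
opening: -0.3
```

>>> carry_out --moves '[0,0,0,0,0,1.5,0,0,0,0,0,0,3,0,0,0,0,0.3,3,3,0,0,0,0,0.3,5.4,3,0,0,0,0,0.3,5.4,3,0,0,0,0,0.3,5.4,3,0,0,0,0,0.3,5.4,1.2,0,0,0,0,0.3,5.4,0.5,0,0,0,0,0.3,5.4,0.1,0,0,0,0,0.3,5.4,0,0,0,0,0,0.3,5.4,0,0,0,0,0,0.3,5.4,0,0]'

```text
time_s: 32.8
position: [424.2, -254.4, 60.5]
tool_rot: [[0.056, 0.998, 0.001], [0.998, -0.056, -0.001], [-0.001, 0.001, -1.0]]
force: [-7.6, 6.1, 33.8]
opening: 0.4
```

>>> carry_out --moves '[0,0,0,0,0,3,0,0,0,0,0,0,7,0,0,0,0,4,-0.3,10,0,0,0,0,8,-0.6,12,0.5,0,0,0,10.8,-0.8,12,0.5,0,0,0,10.8,-0.8,12,0.5,0,0,0,10.8,-0.8,12,0.5,0,0,0,10.8,-0.8,12,0.5]'

```text
time_s: 33.6
position: [531.0, -262.0, 178.5]
tool_rot: [[0.056, 0.998, -0.001], [0.998, -0.056, 0.001], [0.0, -0.001, -1.0]]
force: [-0.6, -0.0, -0.1]
opening: 42.6
```

Run:
```python
from h import *
s=read_state();print(s["position"],s["force"],s["opening"],np.degrees(np.arctan2(s["tool_rot"][1,0],s["tool_rot"][0,0])))
```

```text
[ 531.  -262.   178.5] [-0.6 -0.  -0.1] 42.56948507127656 86.77219480131059
```

>>> carry_out --moves '[0,0,0,0.1,0,-5,0.5,0,0,0,0.1,0,-9,0.5,0,0,0,0.1,0,-12.5,0.5,0,0,0,0.1,0,-14,0.5,0,0,0,0.1,0,-14.1,0.5,0,0,0,0.1,0,-14.1,0,0,0,0,0.1,0,-14.1,0,0,0,0,0.1,0,-14.1,0,0,0,0,0.1,0,-14.1,0,0,0,0,0.1,0,-14.1,0]' --force 60

```text
time_s: 34.6
position: [533.3, -262.5, 39.2]
tool_rot: [[0.056, 0.998, 0.001], [0.998, -0.056, -0.001], [-0.001, 0.001, -1.0]]
force: [-4.0, 0.5, 8.6]
opening: 12.7
```

>>> carry_out --moves '[0,0,0,0,0,5,0,0,0,0,0,0,10,0,0,0,0,-4,0.2,10,0,0,0,0,-8,0.4,10,0,0,0,0,-10.8,0.6,10,0,0,0,0,-10.8,0.6,10,0,0,0,0,-10.8,0.6,10,0]'

```text
time_s: 35.3
position: [425.1, -256.3, 138.7]
tool_rot: [[0.057, 0.998, 0.001], [0.998, -0.057, -0.001], [-0.001, 0.001, -1.0]]
force: [0.4, -0.7, -1.1]
opening: 12.7
```

Run:
```python
from h import *
s=read_state();print(s["position"],s["force"],s["opening"],np.degrees(np.arctan2(s["tool_rot"][1,0],s["tool_rot"][0,0])))
```

```text
[ 425.1 -256.3  138.7] [ 0.4 -0.7 -1.1] 12.662686344713206 86.75945407942362
```

>>> carry_out --moves '[0,0,0,-0.1,0,-2,0,0,0,0,-0.1,0,-3.5,0,0,0,0,-0.1,0,-4.6,0,0,0,0,-0.1,0,-5.2,0,0,0,0,-0.1,0,-5.4,0,0,0,0,-0.1,0,-5.5,0,0,0,0,-0.1,0,-5.5,0]'

```text
time_s: 36.0
position: [424.2, -255.9, 84.1]
tool_rot: [[0.055, 0.998, 0.001], [0.998, -0.055, -0.0], [-0.0, 0.001, -1.0]]
force: [-7.0, 6.1, 19.0]
opening: 12.8
```

>>> carry_out --moves '[0,0,0,0,0,0,0,0,0,0,0,0,0,0.5,0,0,0,0,0,0,0.5,0,0,0,0,0,0,0.5,0,0,0,0,0,4,0.5,0,0,0,0,0,9,0.5,0,0,0,0,-2,14,0.5,0,0,0,0.5,-4,17,0.5,0,0,0,0.5,-4,17,0.5,0,0,0,0.5,-4,17,0.5]'

```text
time_s: 37.0
position: [429.2, -296.4, 252.8]
tool_rot: [[0.056, 0.998, 0.001], [0.998, -0.056, -0.0], [-0.0, 0.001, -1.0]]
force: [0.7, 0.7, -0.5]
opening: 42.6
```

Run:
```python
from h import *
s=read_state();print(s["position"],s["force"],s["opening"])
c=snap("wrist","w17"); np.savez("w17.npz",**c)
h=cv2.cvtColor(c["color"],cv2.COLOR_RGB2HSV)
br=((h[...,0]<14)|(h[...,0]>172))&(h[...,1]>140)&(h[...,2]>71); print(rectw(c,br,77))
a=snap("scene","s4"); b=snap("side","d4")
A=cv2.resize(a["color"][140:400,90:450],None,fx=2.2,fy=2.2,interpolation=cv2.INTER_CUBIC)
cv2.imwrite("pics/A4.png",A[:,:,::-1])
for g in grips(c,97): print(g)
```

```text
[ 429.2 -296.4  252.8] [ 0.7  0.7 -0.5] 42.56762056806274
(424.5, -254.4, 86.96, 171.3, 58.4)
(648.4, -156.6, -80.0, 25.6, 11.5, 103, 51, 139, array([579.,  36.]))
(151.2, -451.2, 9.3, 153.8, 26.5, 91, 51, 147, array([ 74., 368.]))
(788.6, -572.2, 89.9, 162.5, 8.0, 88, 52, 116, array([623., 417.]))
(77.8, -507.6, -88.3, 17.0, 2.1, 96, 52, 144, array([ 33., 406.]))
(78.0, -548.7, -89.1, 16.8, 2.2, 87, 51, 142, array([ 45., 432.]))
(233.3, -604.7, 89.5, 47.4, 3.6, 91, 51, 129, array([174., 465.]))
```

View pics/A4.png

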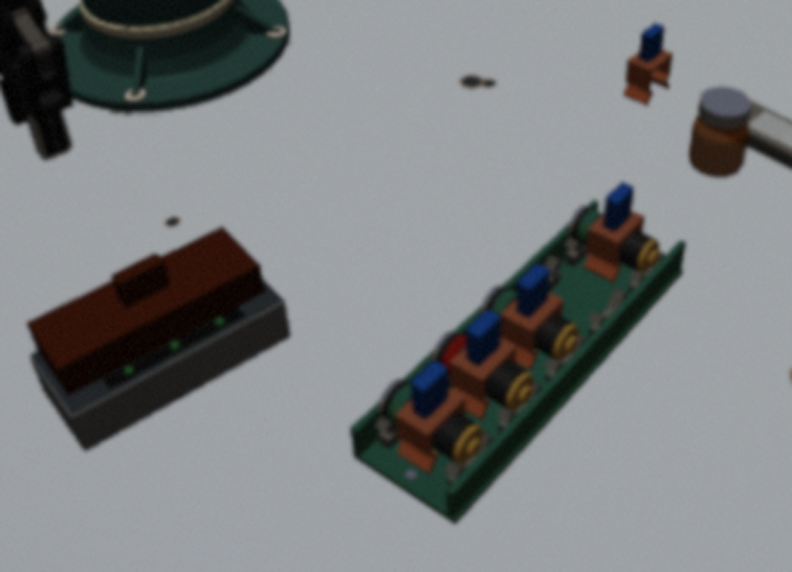

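View pics/w17.png

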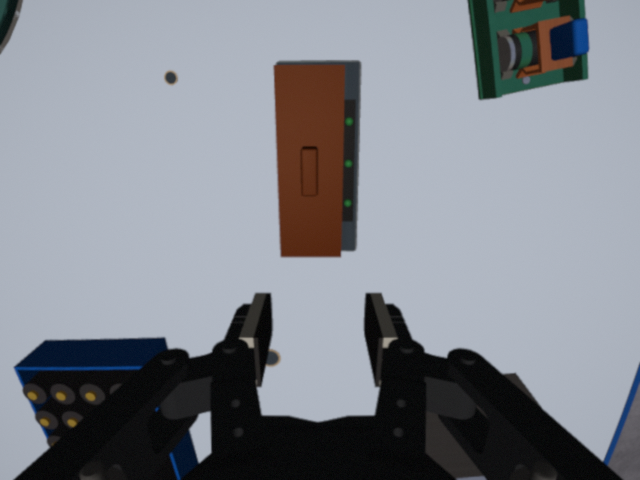

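The pictures show the guard flat on the box: it measures (424.5, -254.4) mm at 86.96°, against (424.8, -254.7) at 86.94° at the start. All four clips are seated (blue grips in the crop at about (430,390), (484,335), (533,290) and (619,205)). The spare clip and the jar stand where they were, and the arm is clear.

```bash
python3 -c "
from workcell import *
print(close_job())"
```

```text
the job is handed in; nothing more can be done
None
```

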